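# Make up two gift trays

### The arm

A 6-joint arm with a two-finger parallel gripper is mounted at the origin on the work surface. World frame = base frame: x ahead of the robot, y to its left, z up, the work surface at z = 0. Lengths are in m, angles in rad, forces in N, time in s.
With the tool pointing down it reaches from about 0.35 to 0.775 m from the base axis. Payload 7.3 kg.
Tool frame: the origin (TCP) lies on the centre line of the jaws, within the pads' length; the fingertips stand 25 mm ahead of it and the grasp point (between the pads) lies 6 mm ahead of it; z points along the fingers, y is the line along which they close (so a half turn about z gives the same grasp; the last joint's range is limited). The gripper opens to 92 mm and grips with 3 to 60 N. Pads are 19 mm wide; open, the fingers measure 130 mm over their backs; the gripper's body (75 mm by 190 mm) begins 47 mm behind the grasp point.
Start: joints at [0.967, 0.342, 1.524, -0, 1.275, -0.146], TCP at [0.232, 0.471, 0.252] pointing down, gripper open.
Joint ranges: [-2.53, 2.53], [-0.77, 2.02], [0.04, 2.7], [-1, 4.14], [0.28, 2.66], [-3.11, 3.11]. Speed limits (rad/s): [2.57, 2.57, 3.14, 3.14, 3.14, 3.14].

### API

Orientations are given as [roll, pitch, yaw] about the fixed x, y, z axes, in that order (R = Rz(yaw) Ry(pitch) Rx(roll)).
In Python, from cell import status, read_camera, camera_info, ticket, models gives the robot as it stands.
- The arm moves only by the tool send_rows, never from a script. Its argument "plan" is a list of rows, each an object with "offset": the shift along the tool's x, y, z in mm, a list of three; "yaw": the turn about the tool's z in rad. In form: [{"offset": [dx, dy, dz], "yaw": yaw}, ...]. A call has 1 to 20 rows; each row shifts and turns the commanded pose from where the row before left it, along the tool's axes as they then stand; what a row does not reach is not made up. A row lasts 1/10 s, in which the tool goes at most 50 mm and 8.59 degrees, less where a joint would pass 70% of its speed; a pose out of reach is approached as far as the arm can. A call is refused whole if a number of a shift passes 50 or a number of a turn 0.15, either way. A call with a gripper value outside its range is refused whole. "hand" is the closure, from 0 (fully open) to 1 (shut), set as the call begins (left out, the last holds). The fingers move at their own pace and stop on an object; "squeeze" is the grip in N (left out, the last holds). Time passes only in rows, so rows that do not move let the fingers close. It gives the time, the measured TCP pose, the force, the opening and the grip force at its end, in the units of the state.
- status.observe(): the state, without advancing time (a new reading comes with each control period).
- read_camera(name): name is "side" or "top"; returns the picture (420x560x3 uint8, red, green, blue); there is no depth.
- camera_info(name): a dict with "vfov" (degrees; the focal length in pixels is half the picture's height over the tangent of half this angle, whatever the lens; pixels are square), "cx", "cy" (the principal point, pixels), "origin" and "attitude" of the camera in the world. Camera axes: x right, y down, z forward; pixel columns grow to the right and rows downward; lengths in m; the calibration is good to about 2 mm. A picture is of the moment at which its call begins. camera_info takes no time and is no camera call.
- ticket.hand_in(): hands the job in; it is judged then, once.
Trained networks look in the newest picture that a camera, given by its name, has taken for a name from the list of things; names that differ only in an ending like _2 or _b are one class to them, and where a whole thing is asked for, a point or a joint stands for the part that bears it (a point fixed in the world has none). Each returns a list of dicts, best first, with "conf" (0 to 1); they miss things now and then, are a little off and sometimes report something else, mostly with a low value. They report only what shows in the picture. A call takes as long as a camera call.
- models.regions_of(camera, label): "mask" (420x560 bool, what is visible of it) and "extent" ([left, top, right, bottom] in pixels, round what is visible of it).
The state is a dict: "time": time; "qpos": joint angles; "qvel": joint speeds; "joint_efforts": joint torques, N m; "tool_pos": TCP position; "tool_rot": TCP orientation; "contact_force": force on the tool from outside, world axes, zero at the start; "torque": the same for the moment, N m; "opening": finger opening in m; "grip_force": force on a finger pad.
Only numpy, scipy, OpenCV 4.12 (cv2) and the standard library are available. Lean on these libraries where they do the work, as an engineer would, in place of code of your own. Each camera call takes 0.05 s, during which the arm holds its last target. There are 200 camera calls.

### The job

Make up two gift trays from the stock on the packing table. In the long tray stand the bottle in the middle compartment and the squat jar and the square tin in the two end compartments, either way round; in the short tray stand the tall jar and the small round box, one to a compartment. Every piece stands upright on its compartment's floor, set down and not dropped or tipped over; leave the ribbon spool, the tape dispenser and the stack of big round boxes where they are.

Things in the scene. Friction and masses are not known exactly. Their poses are not given: they have to be found in the camera images.
- long_tray: The longer of two shallow open trays of pale wood, loose on the table: 84 x 244 mm, 24 mm high, floor and walls 4 mm thick (the floor's upper face is 4 mm above the origin). Three square compartments of 76 x 76 mm in a row along its y axis, their centres at y = -80, 0 and +80 mm, x = 0. Origin: centre of its underside; z up.
- short_tray: The shorter shallow open tray of pale wood, loose on the table: 84 x 164 mm, 24 mm high, floor and walls 4 mm thick (the floor's upper face is 4 mm above the origin). Two square compartments of 76 x 76 mm along its y axis, their centres at y = -40 and +40 mm, x = 0. Origin: centre of its underside; z up.
- squat_jar: Squat closed jar: amber glass, steel lid, the wider of two jars: 58 mm diameter, 62 mm high, the glass straight-sided up to 48 mm, the lid above it 56 mm wide. About 0.24 kg, standing upright. Origin: centre of its underside; z up.
- tall_jar: Slim, tall closed jar: amber glass, steel lid, the narrower of two jars: 48 mm diameter, 80 mm high, the glass straight-sided up to 66 mm, the lid above it 46 mm wide. About 0.22 kg, standing upright. Origin: centre of its underside; z up.
- bottle: Small green glass bottle with a black cap: body 42 mm diameter and straight up to 58 mm, then a shoulder narrowing to a cap 24 mm in diameter; 82 mm high in all. About 0.16 kg, standing upright. Origin: centre of its underside; z up.
- square_tin: Square closed tin of bare metal: 52 x 52 mm, 64 mm high, straight-sided. About 0.16 kg, standing upright, turned by up to 35 degrees either way. Origin: centre of its underside; z up. Its x and y axes are square to its flat sides.
- round_box: Small round closed chip-wood box: body 54 mm diameter up to 44 mm, lid above it 56 mm diameter, 64 mm high in all. About 0.10 kg, standing upright. Origin: centre of its underside; z up.
- ribbon_spool: Bystander, stands in the row with the stock: spool of red ribbon with cardboard flanges, lying flat, 64 mm diameter, 38 mm high. Leave it alone. Origin: centre of its underside; z up.
- tape_dispenser: Bystander at one side: grey desk tape dispenser, 60 x 130 mm, 92 mm high. Leave it alone. Origin: centre of its underside; z up.
- box_stack: Bystander at the other side: two large closed round chip-wood boxes, one on the other, 110 mm diameter, 100 mm high in all. Leave them alone. Origin: centre of its underside; z up.

How it is judged:
At the end, for the whole second after the job is handed in: Each piece is in its compartment as the goal says: upright (lean < 0.1 rad), underside within 4 mm of the floor, within 24 mm of the compartment centre along each tray axis, let go and still (< 0.02 m/s); both trays flat on the table (tilt < 0.05 rad, origin below 6 mm) (x of bottle in the frame of long_tray between -0.024 and 0.024 m and z of bottle in the frame of long_tray between 0 and 0.008 m and y of bottle in the frame of long_tray between -0.024 and 0.024 m and x of squat_jar in the frame of long_tray between -0.024 and 0.024 m and z of squat_jar in the frame of long_tray between 0 and 0.008 m and (y of squat_jar in the frame of long_tray between 0.056 and 0.104 m or y of squat_jar in the frame of long_tray between -0.104 and -0.056 m) and x of square_tin in the frame of long_tray between -0.024 and 0.024 m and z of square_tin in the frame of long_tray between 0 and 0.008 m and (y of square_tin in the frame of long_tray between 0.056 and 0.104 m or y of square_tin in the frame of long_tray between -0.104 and -0.056 m) and x of tall_jar in the frame of short_tray between -0.024 and 0.024 m and z of tall_jar in the frame of short_tray between 0 and 0.008 m and (y of tall_jar in the frame of short_tray between 0.016 and 0.064 m or y of tall_jar in the frame of short_tray between -0.064 and -0.016 m) and x of round_box in the frame of short_tray between -0.024 and 0.024 m and z of round_box in the frame of short_tray between 0 and 0.008 m and (y of round_box in the frame of short_tray between 0.016 and 0.064 m or y of round_box in the frame of short_tray between -0.064 and -0.016 m) and angle between each of squat_jar, square_tin, bottle, tall_jar, round_box's own z axis and vertical below 0.1 rad and linear speed of each of squat_jar, square_tin, bottle, tall_jar, round_box below 0.02 m/s and angle between each of long_tray, short_tray's own z axis and vertical below 0.05 rad and height (world z) of each of long_tray, short_tray below 0.006 m); the robot touches nothing.
It fails at once if a piece of stock is dropped or thrown: it moves faster than 0.8 m/s while touching nothing (a fall of about 33 mm) ((linear speed of squat_jar above 0.8 m/s and contact force between squat_jar and anything else below 0.01 N) or (linear speed of square_tin above 0.8 m/s and contact force between square_tin and anything else below 0.01 N) or (linear speed of bottle above 0.8 m/s and contact force between bottle and anything else below 0.01 N) or (linear speed of tall_jar above 0.8 m/s and contact force between tall_jar and anything else below 0.01 N) or (linear speed of round_box above 0.8 m/s and contact force between round_box and anything else below 0.01 N)).
It fails at once if a piece of stock is tipped over (leans more than 60 degrees) (angle between any of squat_jar, square_tin, bottle, tall_jar, round_box's own z axis and vertical above 1.05 rad).
It fails at once if the ribbon spool, tape dispenser or stack of round boxes is moved more than 30 mm (distance of any of ribbon_spool, tape_dispenser, box_stack from where it was at the start of the episode above 0.03 m).
It also fails if it takes over 118 s, if anything falls off the work surface, if the arm or the gripper's body presses on something with over 40 N, if the wrist force passes 120 N, or if a joint passes its speed limit or range.

## Working session

There is one attempt and no reset: what is moved stays moved. The work goes in short steps, Python scripts to look and compute and a tool call to move; the robot and the scene stay as the last step left them, time stands still between calls to the robot, and variables do not carry over. Pictures are saved under pics/ and viewed, at most 14 in all, crops included, and the job is handed in when it is done.

Besides the shell and the picture viewer there is one more tool, called after "Emit:" by a JSON object that holds its "api" and its "payload". send_rows: Moves the arm, as the interface text tells. Its arguments: {"type":"object","properties":{"plan":{"type":"array"},"hand":{"type":"number"},"squeeze":{"type":"number"}},"required":["plan"]}

```bash
mkdir -p pics
python3 - <<'E'
from cell import status, read_camera, camera_info, models
import cv2
s=status.observe(); print({k:s[k] for k in('time','tool_pos','tool_rot','opening')})
for n in('top','side'):
    print(n,camera_info(n)); im=read_camera(n); cv2.imwrite(f'pics/{n}0.png',im[:,:,::-1])
E
```

```text
{'time': 0.0, 'tool_pos': array([0.23179527, 0.47063163, 0.25104004]), 'tool_rot': array([-3.14002756e+00, -2.24163546e-04,  2.68382836e+00]), 'opening': 0.0917661148545951}
top {'vfov': 52.41654531743302, 'cx': 289.0512853976244, 'cy': 210.15705495274935, 'origin': array([ 0.36995768, -0.01044719,  1.2240157 ]), 'attitude': array([-3.00550053,  0.02367937, -1.57017531])}
side {'vfov': 56.59511968780895, 'cx': 269.7956034775084, 'cy': 199.87063279607207, 'origin': array([-0.00196733, -0.71405635,  0.62474786]), 'attitude': array([-2.14950537, -0.00326878, -0.6454766 ])}
```

View pics/top0.png

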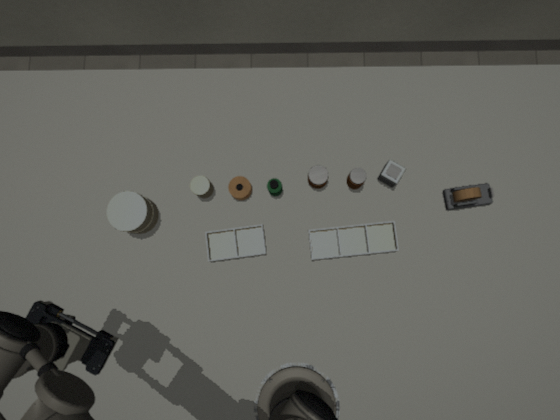

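View pics/side0.png

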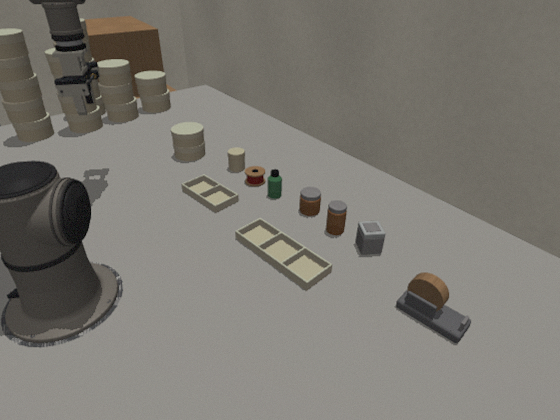

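The top picture shows, left to right: box stack (128,212), round box (201,186), spool (240,188), bottle (275,186), squat jar (318,176), tall jar (357,178), tin (392,173) and dispenser (468,196). The short tray is at (237,244) and the long tray at (353,241). The side picture shows the same order, with nothing hidden. Next I fit known shapes to the network masks in both cameras.

```bash
cat > fit.py <<'E'
import numpy as np, cv2
from scipy.optimize import minimize
from scipy.spatial.transform import Rotation as R
from cell import camera_info, models
def box(a,b,h): return np.array([[x,y,z] for x in(-a/2,a/2) for y in(-b/2,b/2) for z in(0,h)])
def cyl(*dz):
    t=np.linspace(0,2*np.pi,40,endpoint=False)
    return np.vstack([np.c_[d/2*np.cos(t),d/2*np.sin(t),0*t+z] for d,z in dz])
S={'long_tray':box(84,244,24),'short_tray':box(84,164,24),'square_tin':box(52,52,64),
'squat_jar':cyl((58,0),(58,48),(56,62)),'tall_jar':cyl((48,0),(48,66),(46,80)),'bottle':cyl((42,0),(42,58),(24,70),(24,82)),
'round_box':cyl((54,0),(54,44),(56,44),(56,64)),'ribbon_spool':cyl((64,0),(64,38)),'box_stack':cyl((110,0),(110,100)),'tape_dispenser':box(60,130,92)}
I={n:camera_info(n) for n in('top','side')}
def proj(n,P):
    i=I[n]; p=(P-i['origin'])@R.from_euler('xyz',i['attitude']).as_matrix()
    f=210/np.tan(np.radians(i['vfov']/2)); return p[:,:2]/p[:,2:]*f+[i['cx'],i['cy']]
def back(n,uv,z):
    i=I[n]; f=210/np.tan(np.radians(i['vfov']/2))
    d=R.from_euler('xyz',i['attitude']).as_matrix()@np.array([(uv[0]-i['cx'])/f,(uv[1]-i['cy'])/f,1])
    return i['origin']+d*(z-i['origin'][2])/d[2]
K=4
def sil(n,name,q,z0=0):
    c,s=np.cos(q[2]),np.sin(q[2]); P=S[name]/1000
    W=np.c_[q[0]+c*P[:,0]-s*P[:,1],q[1]+s*P[:,0]+c*P[:,1],P[:,2]+z0]
    h=cv2.convexHull(((proj(n,W)+.5)*K*16-8).astype(np.int32)[:,None])
    m=np.zeros((420*K,560*K),np.uint8); cv2.fillConvexPoly(m,h,1,shift=4); return m
def fit(name,cams,masks,z0=0,yaw0=(0,)):
    M={n:cv2.resize(masks[n].astype(np.uint8),None,fx=K,fy=K,interpolation=cv2.INTER_NEAREST) for n in cams}
    def cost(q):
        c=0
        for n in cams:
            m=sil(n,name,q,z0); c+=1-np.sum(m&M[n])/np.sum(m|M[n])
        return c/len(cams)
    v,u=np.nonzero(masks[cams[0]]); b=back(cams[0],(u.mean(),v.mean()),z0+S[name][:,2].max()/2000)
    best=None
    for y in yaw0:
        s0=np.array([[0,0,0],[.015,0,0],[0,.015,0],[0,0,.2]])+[b[0],b[1],y]
        r=minimize(cost,s0[0],method='Nelder-Mead',options=dict(initial_simplex=s0,xatol=2e-4,fatol=1e-4,maxfev=120))
        if best is None or r.fun<best.fun:best=r
    return best.x,best.fun
def seg(n,name):
    r=models.regions_of(n,name); return (r[0]['mask'],r[0]['conf'],r[0]['extent']) if r else None
E
python3 - <<'E'
from fit import *
np.set_printoptions(precision=4,suppress=True)
for k in S:
    m={};c={}
    for n in('top','side'):
        s=seg(n,k)
        if s: m[n]=s[0];c[n]=(round(s[1],2),[int(e) for e in s[2]])
    y=(-.3,0.,.3) if k=='square_tin' else (0.,)
    print(k,c)
    for cs in (['top'],['side'],['top','side']):
        if all(x in m for x in cs):
            q,f=fit(k,cs,m,yaw0=y); print('   ',cs,q,round(f,3))
E
```

```text
long_tray {'top': (0.7, [311, 220, 399, 259]), 'side': (0.95, [235, 219, 333, 287])}
    ['top'] [ 0.4488 -0.1618  0.1115] 0.039
    ['side'] [ 0.452  -0.1562  0.1134] 0.037
    ['top', 'side'] [ 0.4497 -0.159   0.117 ] 0.059
short_tray {'top': (0.77, [205, 223, 270, 261]), 'side': (0.98, [179, 176, 235, 211])}
    ['top'] [0.4426 0.169  0.124 ] 0.044
    ['side'] [0.4462 0.1767 0.1089] 0.054
    ['top', 'side'] [0.4438 0.1706 0.1199] 0.077
square_tin {'top': (0.71, [382, 162, 403, 185]), 'side': (0.92, [354, 220, 386, 257])}
    ['top'] [ 0.6359 -0.273  -0.588 ] 0.081
    ['side'] [ 0.6406 -0.2657 -0.5997] 0.06
    ['top', 'side'] [ 0.6355 -0.2713 -0.5693] 0.114
squat_jar {'top': (0.86, [306, 167, 326, 190]), 'side': (0.76, [300, 186, 322, 215])}
    ['top'] [ 0.6284 -0.0642  0.0955] 0.049
    ['side'] [ 0.6335 -0.057  -0.093 ] 0.101
    ['top', 'side'] [ 0.6283 -0.0637 -0.0004] 0.103
tall_jar {'top': (0.89, [347, 168, 367, 190]), 'side': (0.68, [325, 199, 347, 235])}
    ['top'] [ 0.6227 -0.1721  0.1433] 0.064
    ['side'] [ 0.6256 -0.1656  0.1323] 0.05
    ['top', 'side'] [ 0.6216
[... 299 characters left out ...]
, [228, 147, 245, 170])}
    ['top'] [0.5988 0.2645 0.0677] 0.119
    ['side'] [0.6045 0.2737 0.1683] 0.036
    ['top', 'side'] [0.6006 0.2676 0.1037] 0.12
ribbon_spool {'top': (0.62, [231, 178, 254, 202])}
    ['top'] [ 0.5986  0.1586 -0.0211] 0.046
box_stack {'top': (0.78, [106, 192, 160, 232]), 'side': (0.57, [169, 120, 206, 162])}
    ['top'] [0.5244 0.4528 0.1362] 0.057
    ['side'] [0.5287 0.4619 0.1663] 0.043
    ['top', 'side'] [0.5257 0.455  0.175 ] 0.067
tape_dispenser {'top': (0.71, [446, 182, 495, 208]), 'side': (0.96, [398, 272, 471, 340])}
    ['top'] [ 0.565  -0.4707  0.2269] 0.315
    ['side'] [ 0.5726 -0.4899  0.2653] 0.376
    ['top', 'side'] [ 0.571  -0.4889  0.2308] 0.354
```

Run:
```python
from fit import *
T={'long_tray':(.4488,-.1618,.1115),'short_tray':(.4426,.169,.124),'square_tin':(.6359,-.273,-.588),'squat_jar':(.6284,-.0642,0),'tall_jar':(.6227,-.1721,0),'bottle':(.5988,.0581,0),'round_box':(.5988,.2645,0)}
D={'long_tray':(.452,-.1562,.1134),'short_tray':(.4462,.1767,.1089),'square_tin':(.6406,-.2657,-.5997),'squat_jar':(.6335,-.057,0),'tall_jar':(.6256,-.1656,0),'bottle':(.6029,.0637,0),'round_box':(.6045,.2737,0)}
out=[]
for n,(u0,v0,w,h) in (('top',(180,155,230,110)),('side',(170,140,230,150))):
    im=cv2.resize(cv2.imread(f'pics/{n}0.png'),None,fx=K,fy=K,interpolation=cv2.INTER_NEAREST)
    for Q,col in((T,(0,0,255)),(D,(0,255,0))):
        for k,q in Q.items():
            c,_=cv2.findContours(sil(n,k,q),0,2); cv2.drawContours(im,c,-1,col,1)
    c=im[v0*K:(v0+h)*K,u0*K:(u0+w)*K]; c=cv2.convertScaleAbs(cv2.resize(c,None,fx=.85,fy=.85),alpha=1.4)
    cv2.imwrite(f'pics/{n}_ov.png',c); print(c.shape)
```

```text
(374, 782, 3)
(510, 782, 3)
```

View pics/top_ov.png

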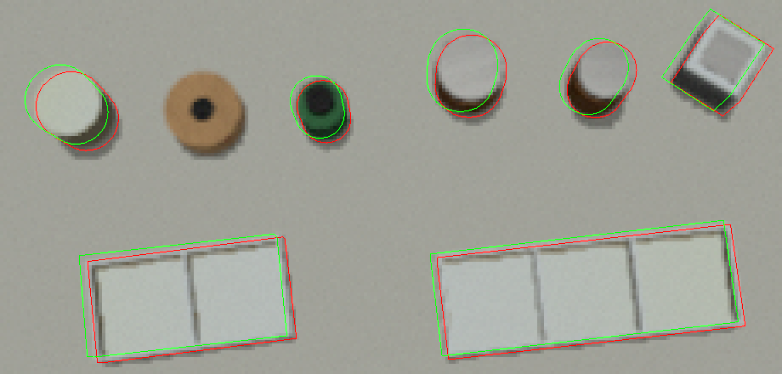

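View pics/side_ov.png

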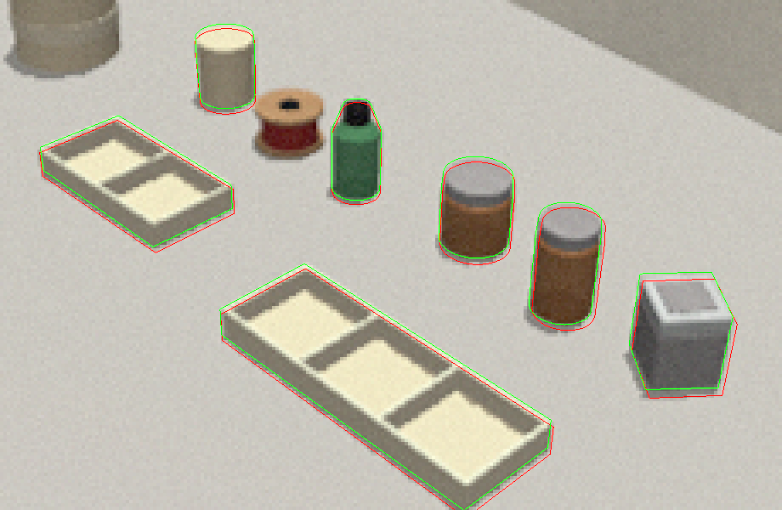

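The truth lies between the two fits, since the mask offsets are opposite in the two views. I take the mean, which is good to about 3 mm.

Emit:
{"api": "send_rows", "payload": {"plan": [{"offset": [0,0,0],"yaw": 0.125},{"offset": [0,0,0],"yaw": 0.125},{"offset": [0,0,0],"yaw": 0.125},{"offset": [0,0,0],"yaw": 0.125},{"offset": [0,0,0],"yaw": 0.125},{"offset": [0,0,0],"yaw": 0.125},{"offset": [0,0,0],"yaw": 0.125},{"offset": [0,0,0],"yaw": 0.125},{"offset": [-36,21,0],"yaw": 0},{"offset": [-36,21,0],"yaw": 0},{"offset": [-36,21,0],"yaw": 0},{"offset": [-36,21,0],"yaw": 0},{"offset": [-36,21,0],"yaw": 0},{"offset": [-36,21,0],"yaw": 0},{"offset": [-36,21,0],"yaw": 0},{"offset": [-36,21,0],"yaw": 0},{"offset": [-36,21,0],"yaw": 0},{"offset": [-36,21,0],"yaw": 0},{"offset": [-36,21,0],"yaw": 0},{"offset": [-36,21,0],"yaw": 0}], "hand": 0, "squeeze": 25}}

```text
time: 3.1
tool_pos: [0.532, 0.0686, 0.2518]
tool_rot: [3.141, -0.0, 1.684]
contact_force: [0.2, 0.9, 0.6]
opening: 0.0916
grip_force: 0.0
```

```bash
cat > go.py <<'E'
import sys,numpy as np
from cell import status
from scipy.spatial.transform import Rotation as R
s=status.observe(); p=s['tool_pos']; M=R.from_euler('xyz',s['tool_rot']).as_matrix()
t=[float(a) for a in sys.argv[1:]]
print('t',round(s['time'],2),'pos',p.round(4),'rot',np.round(s['tool_rot'],3),'open',round(s['opening'],4),'F',np.round(s['contact_force'],1),'grip',round(float(s['grip_force']),1),'q6',round(s['qpos'][5],2))
if len(t)>2: print('tool offset mm',((np.array(t[:3])-p)@M*1000).round(1))
if len(t)>3: print('yaw turn',round(s['tool_rot'][2]-t[3],3))
E
python3 go.py .631 -.061 .15 1.685
```

```text
t 3.1 pos [0.532  0.0686 0.2518] rot [ 3.141 -0.     1.684] open 0.0916 F [0.2 0.9 0.6] grip 0.0 q6 -0.13
tool offset mm [-139.9   83.8  101.8]
yaw turn -0.001
```

Emit:
{"api": "send_rows", "payload": {"plan": [{"offset": [-35,21,0],"yaw": 0},{"offset": [-35,21,0],"yaw": 0},{"offset": [-35,21,0],"yaw": 0},{"offset": [-35,21,0],"yaw": 0},{"offset": [0,0,34],"yaw": 0},{"offset": [0,0,34],"yaw": 0},{"offset": [0,0,34],"yaw": 0},{"offset": [0,0,0],"yaw": 0},{"offset": [0,0,0],"yaw": 0}]}}

```text
time: 4.0
tool_pos: [0.6306, -0.0595, 0.1501]
tool_rot: [-3.141, -0.0, 1.684]
contact_force: [1.0, -0.0, 0.2]
opening: 0.0917
grip_force: 0.0
```

```bash
python3 go.py .631 -.061 .05 1.685
python3 - <<'E'
import cv2; from cell import read_camera
a=read_camera('top')[130:250,250:410]; b=read_camera('side')[110:230,230:390]
import numpy as np
im=cv2.convertScaleAbs(cv2.resize(np.hstack([a,b]),(800,300),interpolation=cv2.INTER_CUBIC),alpha=1.4); cv2.imwrite('pics/app1.png',im[:,:,::-1])
E
```

```text
t 4.0 pos [ 0.6306 -0.0595  0.1501] rot [-3.141 -0.     1.684] open 0.0917 F [ 1.  -0.   0.2] grip 0.0 q6 -0.33
tool offset mm [ -1.6   0.3 100.1]
yaw turn -0.001
```

View pics/app1.png

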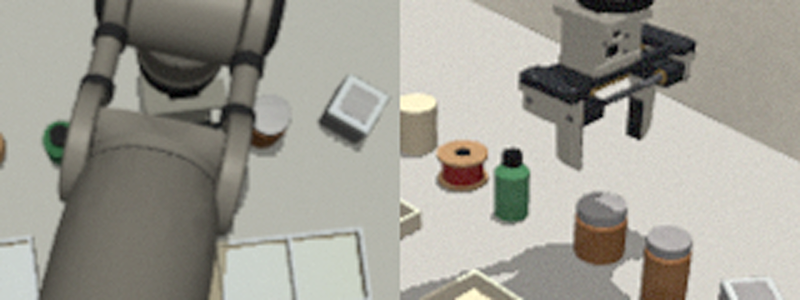

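The fingers (tips near (570,165) and (637,135) in the side half) straddle the squat jar at (600,210), so I descend and grip.

Emit:
{"api": "send_rows", "payload": {"plan": [{"offset": [-1,0,20],"yaw": 0},{"offset": [0,0,20],"yaw": 0},{"offset": [0,0,20],"yaw": 0},{"offset": [0,0,20],"yaw": 0},{"offset": [0,0,20],"yaw": 0},{"offset": [0,0,0],"yaw": 0},{"offset": [0,0,0],"yaw": 0}]}}

```text
time: 4.8
tool_pos: [0.6315, -0.0606, 0.0515]
tool_rot: [3.139, 0.001, 1.684]
contact_force: [-0.3, -0.2, 0.3]
opening: 0.0922
grip_force: 0.0
```

Emit:
{"api": "send_rows", "payload": {"plan": [{"offset": [0,0,0],"yaw": 0},{"offset": [0,0,0],"yaw": 0},{"offset": [0,0,0],"yaw": 0},{"offset": [0,0,0],"yaw": 0},{"offset": [0,0,0],"yaw": 0},{"offset": [0,0,0],"yaw": 0},{"offset": [0,0,0],"yaw": 0},{"offset": [0,0,0],"yaw": 0},{"offset": [0,0,0],"yaw": 0},{"offset": [0,0,0],"yaw": 0}], "hand": 1, "squeeze": 25}}

```text
time: 5.8
tool_pos: [0.6307, -0.0605, 0.05]
tool_rot: [3.141, 0.0, 1.684]
contact_force: [0.4, -0.2, 3.6]
opening: 0.0578
grip_force: 25.0
```

Emit:
{"api": "send_rows", "payload": {"plan": [{"offset": [0,0,-10],"yaw": 0},{"offset": [0,0,-20],"yaw": 0},{"offset": [0,0,-20],"yaw": 0},{"offset": [0,0,-10],"yaw": 0},{"offset": [1,-10,0],"yaw": 0},{"offset": [1,-20,0],"yaw": 0},{"offset": [1,-25,0],"yaw": 0},{"offset": [0,-25,0],"yaw": 0},{"offset": [0,-25,0],"yaw": 0},{"offset": [0,-25,0],"yaw": 0},{"offset": [0,-25,0],"yaw": 0},{"offset": [0,-20,0],"yaw": 0},{"offset": [0,-10,0],"yaw": 0},{"offset": [0,-5,0],"yaw": 0},{"offset": [0,0,0],"yaw": 0},{"offset": [0,0,0],"yaw": 0}]}}

```text
time: 7.4
tool_pos: [0.4423, -0.0791, 0.1098]
tool_rot: [3.141, 0.0, 1.684]
contact_force: [-0.0, 0.0, -2.8]
opening: 0.0575
grip_force: 25.0
```

```bash
python3 go.py .4413 -.0795 .055 1.685
python3 - <<'E'
import cv2; from cell import read_camera
from fit import *
b=read_camera('side'); cv2.imwrite('pics/side_carry.png',b[:,:,::-1])
s=seg('side','squat_jar'); print(s[1:])
for z in(.059,.060):print(fit('squat_jar',['side'],{'side':s[0]},z0=z))
s=seg('side','long_tray'); print(s[1:])
b=cv2.resize(b[150:300,200:400],(800,600),interpolation=cv2.INTER_CUBIC); cv2.imwrite('pics/c.png',cv2.convertScaleAbs(b,alpha=1.4)[:,:,::-1])
E
```

```text
t 7.4 pos [ 0.4423 -0.0791  0.1098] rot [3.141 0.    1.684] open 0.0575 F [-0.   0.  -2.8] grip 25.0 q6 -0.46
tool offset mm [-0.3 -1.1 54.8]
yaw turn -0.001
(0.64, [246.4, 191.0, 273.9, 225.9])
(array([ 0.44484391, -0.07806355,  0.19232885]), np.float64(0.20877421455314993))
(array([ 0.44419232, -0.0790946 , -0.0770659 ]), np.float64(0.21070152646963303))
(0.76, [232.8, 226.4, 332.4, 286.4])
```

View pics/c.png

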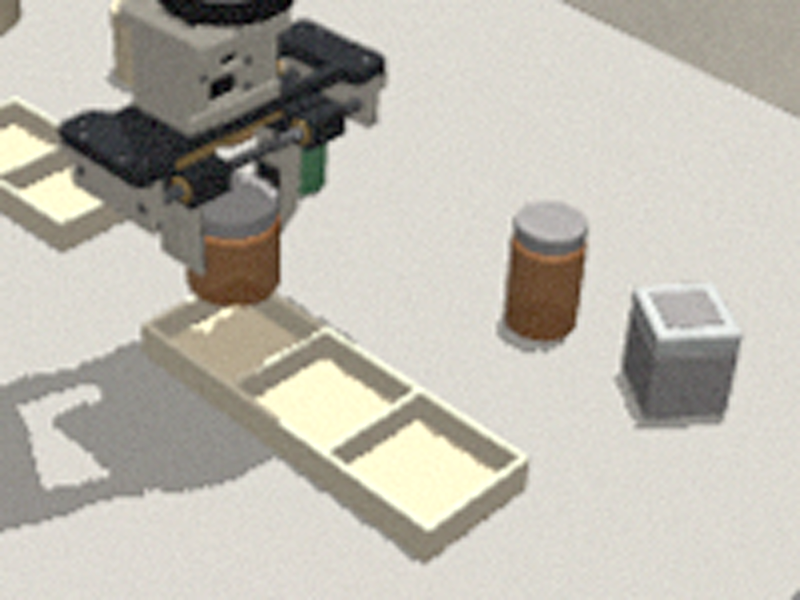

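The jar is held upright above the end compartment, whose floor is near (240,340) in the crop. Lowering it now.

Emit:
{"api": "send_rows", "payload": {"plan": [{"offset": [1,-1,10],"yaw": 0},{"offset": [0,0,12],"yaw": 0},{"offset": [0,0,12],"yaw": 0},{"offset": [0,0,10],"yaw": 0},{"offset": [0,0,5],"yaw": 0},{"offset": [0,0,3],"yaw": 0},{"offset": [0,0,2],"yaw": 0},{"offset": [0,0,1],"yaw": 0},{"offset": [0,0,0],"yaw": 0},{"offset": [0,0,0],"yaw": 0}]}}

```text
time: 8.55
tool_pos: [0.4404, -0.0781, 0.055]
tool_rot: [3.141, 0.0, 1.684]
contact_force: [-0.5, 0.6, -2.8]
opening: 0.0575
grip_force: 25.0
```

```bash
python3 go.py .4413 -.0795 .054 1.685
```

```text
t 8.55 pos [ 0.4404 -0.0781  0.055 ] rot [3.141 0.    1.684] open 0.0575 F [-0.5  0.6 -2.8] grip 25.0 q6 -0.46
tool offset mm [-1.5  0.7  1. ]
yaw turn -0.001
```

Below wall height with no side force; weight still fully on the gripper. Last millimetre, release, rise.

Emit:
{"api": "send_rows", "payload": {"plan": [{"offset": [0,0,0.5],"yaw": 0},{"offset": [0,0,0.5],"yaw": 0},{"offset": [0,0,0.5],"yaw": 0},{"offset": [0,0,0],"yaw": 0},{"offset": [0,0,0],"yaw": 0}]}}

```text
time: 9.05
tool_pos: [0.4404, -0.0781, 0.0539]
tool_rot: [3.141, 0.0, 1.684]
contact_force: [-2.7, -0.3, 7.4]
opening: 0.0577
grip_force: 25.0
```

Emit:
{"api": "send_rows", "payload": {"plan": [{"offset": [0,0,0],"yaw": 0},{"offset": [0,0,0],"yaw": 0},{"offset": [0,0,0],"yaw": 0},{"offset": [0,0,0],"yaw": 0},{"offset": [0,0,0],"yaw": 0},{"offset": [0,0,0],"yaw": 0},{"offset": [0,0,-10],"yaw": 0},{"offset": [0,0,-20],"yaw": 0},{"offset": [0,0,-30],"yaw": 0},{"offset": [0,0,-35],"yaw": 0}], "hand": 0}}

```text
time: 10.05
tool_pos: [0.4397, -0.0778, 0.1493]
tool_rot: [-3.14, -0.001, 1.684]
contact_force: [0.4, 0.1, -0.2]
opening: 0.0917
grip_force: 0.0
```

```bash
python3 go.py .6025 .061 .15 1.685
```

```text
t 10.05 pos [ 0.4397 -0.0778  0.1493] rot [-3.140e+00 -1.000e-03  1.684e+00] open 0.0917 F [ 0.4  0.1 -0.2] grip 0.0 q6 -0.46
tool offset mm [119.6 177.5  -0.9]
yaw turn -0.001
```

Emit:
{"api": "send_rows", "payload": {"plan": [{"offset": [20,29,0],"yaw": 0},{"offset": [20,29,0],"yaw": 0},{"offset": [20,29,0],"yaw": 0},{"offset": [20,29,0],"yaw": 0},{"offset": [20,30,0],"yaw": 0},{"offset": [20,30,0],"yaw": 0},{"offset": [0,0,0],"yaw": 0},{"offset": [0,0,0],"yaw": 0}]}}

```text
time: 10.85
tool_pos: [0.6013, 0.0614, 0.1483]
tool_rot: [-3.141, 0.0, 1.685]
contact_force: [0.5, -0.1, 0.3]
opening: 0.0915
grip_force: 0.0
```

```bash
python3 go.py .6015 .061 .05 1.685
python3 - <<'E'
from fit import *
from cell import read_camera
b=read_camera('side'); r=read_camera('top')
o=np.hstack([cv2.resize(b[130:290,200:360],(400,400)),cv2.resize(r[150:270,290:410],(400,400))])
cv2.imwrite('pics/d.png',cv2.convertScaleAbs(o,alpha=1.4)[:,:,::-1])
for k,z in(('long_tray',0),('squat_jar',.004),('tall_jar',0),('square_tin',0)):
    for n in('top','side'):
        s=seg(n,k)
        if s: print(k,n,round(s[1],2),fit(k,[n],{n:s[0]},z0=z,yaw0=(-.58 if 'tin' in k else .1,)))
E
```

```text
t 10.85 pos [0.6013 0.0614 0.1483] rot [-3.141  0.     1.685] open 0.0915 F [ 0.5 -0.1  0.3] grip 0.0 q6 -0.14
tool offset mm [-0.4  0.2 98.3]
yaw turn 0.0
long_tray top 0.9 (array([ 0.44929919, -0.16209514,  0.11237948]), np.float64(0.17182146602960024))
long_tray side 0.57 (array([ 0.4524612 , -0.15688647,  0.10965935]), np.float64(0.17744184193753987))
squat_jar top 0.88 (array([ 0.43885329, -0.08337817,  0.24872896]), np.float64(0.0826758711374096))
squat_jar side 0.97 (array([ 0.44586585, -0.07108122,  0.29393037]), np.float64(0.19599402617939032))
tall_jar top 0.79 (array([ 0.6209732 , -0.17163   ,  0.16478299]), np.float64(0.14068788876692284))
tall_jar side 0.58 (array([ 0.62606665, -0.16507904,  0.29892271]), np.float64(0.049966239027684045))
square_tin top 0.74 (array([ 0.63515572, -0.27151669, -0.609161  ]), np.float64(0.12668810289389065))
square_tin side 0.64 (array([ 0.63956364, -0.26650536, -0.60217498]), np.float64(0.05574720574030634))
```

View pics/d.png

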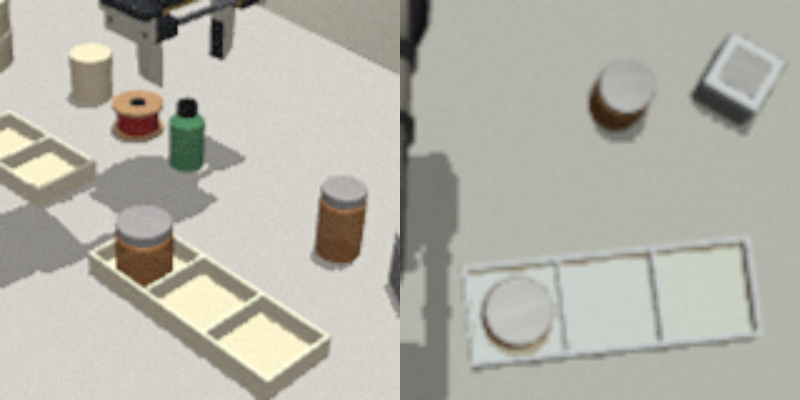

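The squat jar stands centred in its compartment (top half (517,315)), and the means of the two views agree with the TCP. Now the bottle.

Emit:
{"api": "send_rows", "payload": {"plan": [{"offset": [0,0,20],"yaw": 0},{"offset": [0,0,20],"yaw": 0},{"offset": [0,0,20],"yaw": 0},{"offset": [0,0,20],"yaw": 0},{"offset": [0,0,18],"yaw": 0},{"offset": [0,0,0],"yaw": 0},{"offset": [0,0,0],"yaw": 0}]}}

```text
time: 12.05
tool_pos: [0.6017, 0.061, 0.0504]
tool_rot: [-3.141, -0.0, 1.684]
contact_force: [0.4, -0.5, 0.5]
opening: 0.0915
grip_force: 0.0
```

Emit:
{"api": "send_rows", "payload": {"plan": [{"offset": [0,0,0],"yaw": 0},{"offset": [0,0,0],"yaw": 0},{"offset": [0,0,0],"yaw": 0},{"offset": [0,0,0],"yaw": 0},{"offset": [0,0,0],"yaw": 0},{"offset": [0,0,0],"yaw": 0},{"offset": [0,0,0],"yaw": 0},{"offset": [0,0,0],"yaw": 0},{"offset": [0,0,0],"yaw": 0},{"offset": [0,0,0],"yaw": 0}], "hand": 1, "squeeze": 20}}

```text
time: 13.05
tool_pos: [0.6017, 0.061, 0.0502]
tool_rot: [3.141, -0.0, 1.684]
contact_force: [0.6, -0.2, 0.1]
opening: 0.0414
grip_force: 20.0
```

```bash
python3 go.py .450 -.159 .054 1.685
```

```text
t 13.05 pos [0.6017 0.061  0.0502] rot [ 3.141 -0.     1.684] open 0.0414 F [ 0.6 -0.2  0.1] grip 20.0 q6 -0.14
tool offset mm [-201.5 -175.5   -3.8]
yaw turn -0.001
```

Emit:
{"api": "send_rows", "payload": {"plan": [{"offset": [0,0,-10],"yaw": 0},{"offset": [0,0,-25],"yaw": 0},{"offset": [0,0,-30],"yaw": 0},{"offset": [0,0,-25],"yaw": 0},{"offset": [0,0,-10],"yaw": 0},{"offset": [-10,-9,0],"yaw": 0},{"offset": [-23,-20,0],"yaw": 0},{"offset": [-23,-20,0],"yaw": 0},{"offset": [-23,-20,0],"yaw": 0},{"offset": [-23,-20,0],"yaw": 0},{"offset": [-23,-20,0],"yaw": 0},{"offset": [-23,-20,0],"yaw": 0},{"offset": [-23,-20,0],"yaw": 0},{"offset": [-20,-18,0],"yaw": 0},{"offset": [-10,-8,0],"yaw": 0},{"offset": [0,0,0],"yaw": 0},{"offset": [0,0,0],"yaw": 0}]}}

```text
time: 14.75
tool_pos: [0.4502, -0.1581, 0.1497]
tool_rot: [-3.141, -0.001, 1.683]
contact_force: [0.6, 0.3, -0.6]
opening: 0.0417
grip_force: 20.0
```

```bash
python3 go.py .450 -.158 .054 1.685
```

```text
t 14.75 pos [ 0.4502 -0.1581  0.1497] rot [-3.141e+00 -1.000e-03  1.683e+00] open 0.0417 F [ 0.6  0.3 -0.6] grip 20.0 q6 -0.61
tool offset mm [ 0.  -0.2 95.7]
yaw turn -0.002
```

Emit:
{"api": "send_rows", "payload": {"plan": [{"offset": [0,0,15],"yaw": 0},{"offset": [0,0,20],"yaw": 0},{"offset": [0,0,20],"yaw": 0},{"offset": [0,0,18],"yaw": 0},{"offset": [0,0,10],"yaw": 0},{"offset": [0,0,5],"yaw": 0},{"offset": [0,0,3],"yaw": 0},{"offset": [0,0,2],"yaw": 0},{"offset": [0,0,1],"yaw": 0},{"offset": [0,0,0.5],"yaw": 0},{"offset": [0,0,0.5],"yaw": 0},{"offset": [0,0,0.5],"yaw": 0},{"offset": [0,0,0],"yaw": 0},{"offset": [0,0,0],"yaw": 0}]}}

```text
time: 16.15
tool_pos: [0.4504, -0.1584, 0.0548]
tool_rot: [3.141, -0.0, 1.684]
contact_force: [-0.1, -0.4, -0.7]
opening: 0.0412
grip_force: 20.0
```

Emit:
{"api": "send_rows", "payload": {"plan": [{"offset": [0,0,0.5],"yaw": 0},{"offset": [0,0,0.5],"yaw": 0},{"offset": [0,0,0.5],"yaw": 0},{"offset": [0,0,0],"yaw": 0},{"offset": [0,0,0],"yaw": 0}]}}

```text
time: 16.65
tool_pos: [0.4505, -0.1584, 0.0542]
tool_rot: [3.141, 0.0, 1.684]
contact_force: [-2.9, 1.4, 10.3]
opening: 0.0412
grip_force: 20.0
```

Emit:
{"api": "send_rows", "payload": {"plan": [{"offset": [0,0,0],"yaw": 0},{"offset": [0,0,0],"yaw": 0},{"offset": [0,0,0],"yaw": 0},{"offset": [0,0,0],"yaw": 0},{"offset": [0,0,0],"yaw": 0},{"offset": [0,0,0],"yaw": 0},{"offset": [0,0,-10],"yaw": 0},{"offset": [0,0,-20],"yaw": 0},{"offset": [0,0,-30],"yaw": 0},{"offset": [0,0,-35],"yaw": 0},{"offset": [0,0,0],"yaw": 0},{"offset": [0,0,0],"yaw": 0}], "hand": 0}}

```text
time: 17.85
tool_pos: [0.4507, -0.1586, 0.1492]
tool_rot: [3.14, 0.001, 1.684]
contact_force: [-0.1, -0.3, -0.2]
opening: 0.0921
grip_force: 0.0
```

```bash
python3 go.py .6235 -.1685 .15 1.685
```

```text
t 17.85 pos [ 0.4507 -0.1586  0.1492] rot [3.140e+00 1.000e-03 1.684e+00] open 0.0921 F [-0.1 -0.3 -0.2] grip 0.0 q6 -0.61
tool offset mm [-29.4 170.6  -0.4]
yaw turn -0.001
```

Emit:
{"api": "send_rows", "payload": {"plan": [{"offset": [-18.5,24.5,0],"yaw": 0},{"offset": [-18.5,24.5,0],"yaw": 0},{"offset": [-18.5,24.5,0],"yaw": 0},{"offset": [-18.5,25,0],"yaw": 0},{"offset": [-19,25,0],"yaw": 0},{"offset": [-19,25,0],"yaw": 0},{"offset": [-19,25,0],"yaw": 0},{"offset": [0,0,0],"yaw": 0.12},{"offset": [0,0,0],"yaw": 0.12},{"offset": [0,0,0],"yaw": 0.12},{"offset": [0,0,0],"yaw": 0.12},{"offset": [0,0,0],"yaw": 0.12},{"offset": [0,0,0],"yaw": 0.115},{"offset": [0,0,0],"yaw": 0},{"offset": [0,0,0],"yaw": 0}]}}

```text
time: 19.35
tool_pos: [0.6371, -0.2688, 0.1469]
tool_rot: [-3.139, 0.0, 0.972]
contact_force: [0.6, -0.4, 0.2]
opening: 0.0916
grip_force: 0.0
```

```bash
python3 go.py .6375 -.269 .052 .971
python3 - <<'E'
from fit import *
from cell import read_camera
b=read_camera('side'); r=read_camera('top')
o=np.hstack([cv2.resize(b[140:300,250:410],(400,400)),cv2.resize(r[150:270,290:410],(400,400))])
cv2.imwrite('pics/e.png',cv2.convertScaleAbs(o,alpha=1.4)[:,:,::-1])
E
```

```text
t 19.35 pos [ 0.6371 -0.2688  0.1469] rot [-3.139  0.     0.972] open 0.0916 F [ 0.6 -0.4  0.2] grip 0.0 q6 0.09
tool offset mm [ 0.1  0.7 94.9]
yaw turn 0.001
```

View pics/e.png

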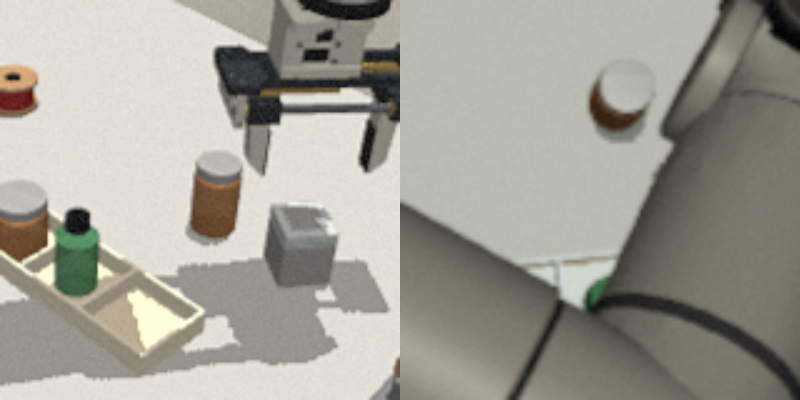

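The bottle stands in the middle compartment (77,260). The fingers at (257,165) and (375,165) straddle the tin at (303,245).

Emit:
{"api": "send_rows", "payload": {"plan": [{"offset": [0,0.5,20],"yaw": 0},{"offset": [0,0,20],"yaw": 0},{"offset": [0,0,20],"yaw": 0},{"offset": [0,0,20],"yaw": 0},{"offset": [0,0,15],"yaw": 0},{"offset": [0,0,0],"yaw": 0},{"offset": [0,0,0],"yaw": 0}]}}

```text
time: 20.15
tool_pos: [0.6382, -0.2694, 0.0535]
tool_rot: [3.141, -0.0, 0.969]
contact_force: [-0.5, 0.6, 0.3]
opening: 0.0917
grip_force: 0.0
```

Emit:
{"api": "send_rows", "payload": {"plan": [{"offset": [0,0,0],"yaw": 0},{"offset": [0,0,0],"yaw": 0},{"offset": [0,0,0],"yaw": 0},{"offset": [0,0,0],"yaw": 0},{"offset": [0,0,0],"yaw": 0},{"offset": [0,0,0],"yaw": 0},{"offset": [0,0,0],"yaw": 0},{"offset": [0,0,0],"yaw": 0},{"offset": [0,0,0],"yaw": 0},{"offset": [0,0,0],"yaw": 0}], "hand": 1, "squeeze": 20}}

```text
time: 21.15
tool_pos: [0.6381, -0.2694, 0.0534]
tool_rot: [3.141, -0.0, 0.969]
contact_force: [1.0, 0.0, 2.3]
opening: 0.0523
grip_force: 19.6
```

Emit:
{"api": "send_rows", "payload": {"plan": [{"offset": [0,0,-10],"yaw": 0},{"offset": [0,0,-25],"yaw": 0},{"offset": [0,0,-30],"yaw": 0},{"offset": [0,0,-25],"yaw": 0},{"offset": [0,0,-10],"yaw": 0},{"offset": [0,0,0],"yaw": -0.06},{"offset": [0,0,0],"yaw": -0.11},{"offset": [0,0,0],"yaw": -0.13},{"offset": [0,0,0],"yaw": -0.13},{"offset": [0,0,0],"yaw": -0.13},{"offset": [0,0,0],"yaw": -0.1},{"offset": [0,0,0],"yaw": -0.05},{"offset": [0,0,0],"yaw": 0},{"offset": [0,0,0],"yaw": 0}]}}

```text
time: 22.55
tool_pos: [0.6376, -0.2691, 0.1525]
tool_rot: [-3.14, -0.001, 1.677]
contact_force: [0.2, -0.3, -2.4]
opening: 0.0527
grip_force: 19.6
```

```bash
python3 go.py .459 -.238 .056 1.685
```

```text
t 22.55 pos [ 0.6376 -0.2691  0.1525] rot [-3.140e+00 -1.000e-03  1.677e+00] open 0.0527 F [ 0.2 -0.3 -2.4] grip 19.6 q6 -0.62
tool offset mm [  49.8 -174.2   96.7]
yaw turn -0.008
```

Emit:
{"api": "send_rows", "payload": {"plan": [{"offset": [3,-10,0],"yaw": -0.007},{"offset": [6,-20,0],"yaw": 0},{"offset": [7,-25,0],"yaw": 0},{"offset": [7,-25,0],"yaw": 0},{"offset": [7,-25,0],"yaw": 0},{"offset": [7,-25,0],"yaw": 0},{"offset": [6,-22,0],"yaw": 0},{"offset": [4,-14,0],"yaw": 0},{"offset": [3,-8,0],"yaw": 0},{"offset": [0,0,0],"yaw": 0},{"offset": [0,0,15],"yaw": 0},{"offset": [0,0,20],"yaw": 0},{"offset": [0,0,10],"yaw": 0},{"offset": [0,0,0],"yaw": 0},{"offset": [0,0,0],"yaw": 0}]}}

```text
time: 24.05
tool_pos: [0.4599, -0.2397, 0.1084]
tool_rot: [3.141, 0.0, 1.686]
contact_force: [-0.4, -0.2, -2.0]
opening: 0.0525
grip_force: 19.6
```

```bash
python3 go.py .459 -.238 .0574 1.685
python3 - <<'E'
from fit import *
from cell import read_camera
b=read_camera('side')
cv2.imwrite('pics/f.png',cv2.convertScaleAbs(cv2.resize(b[170:320,210:370],(640,600)),alpha=1.4)[:,:,::-1])
E
```

```text
t 24.05 pos [ 0.4599 -0.2397  0.1084] rot [3.141 0.    1.686] open 0.0525 F [-0.4 -0.2 -2. ] grip 19.6 q6 -0.74
tool offset mm [ 1.8 -0.7 51. ]
yaw turn 0.001
```

View pics/f.png

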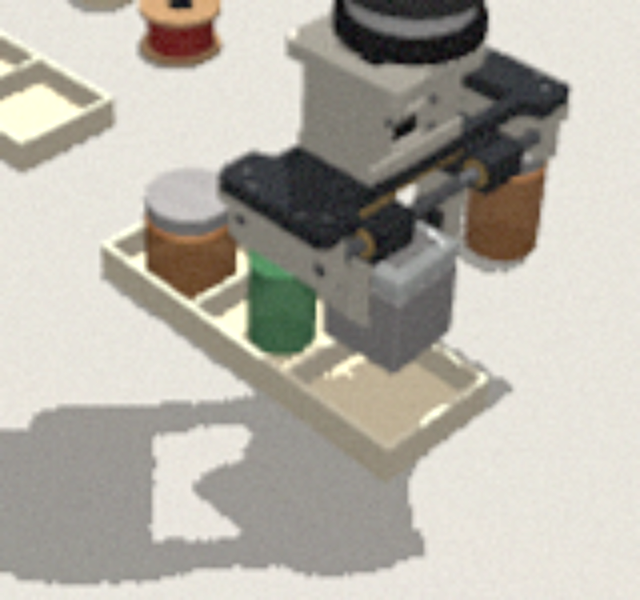

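The tin hangs square above the last compartment (390,400), clear of the bottle. Lowering.

Emit:
{"api": "send_rows", "payload": {"plan": [{"offset": [2,-1,10],"yaw": 0},{"offset": [0,0,15],"yaw": 0},{"offset": [0,0,12],"yaw": 0},{"offset": [0,0,6],"yaw": 0},{"offset": [0,0,3],"yaw": 0},{"offset": [0,0,2],"yaw": 0},{"offset": [0,0,1],"yaw": 0},{"offset": [0,0,0.5],"yaw": 0},{"offset": [0,0,0.5],"yaw": 0},{"offset": [0,0,0.5],"yaw": 0},{"offset": [0,0,0],"yaw": 0},{"offset": [0,0,0],"yaw": 0}]}}

```text
time: 25.3
tool_pos: [0.4582, -0.2377, 0.0578]
tool_rot: [3.141, 0.0, 1.686]
contact_force: [-0.6, -0.5, -1.7]
opening: 0.0528
grip_force: 19.6
```

Emit:
{"api": "send_rows", "payload": {"plan": [{"offset": [0,0,0.5],"yaw": 0},{"offset": [0,0,0.5],"yaw": 0},{"offset": [0,0,0],"yaw": 0},{"offset": [0,0,0],"yaw": 0}]}}

```text
time: 25.7
tool_pos: [0.4583, -0.2377, 0.0573]
tool_rot: [3.141, 0.0, 1.686]
contact_force: [-1.8, 0.7, 5.7]
opening: 0.0529
grip_force: 19.6
```

Emit:
{"api": "send_rows", "payload": {"plan": [{"offset": [0,0,0],"yaw": 0},{"offset": [0,0,0],"yaw": 0},{"offset": [0,0,0],"yaw": 0},{"offset": [0,0,0],"yaw": 0},{"offset": [0,0,0],"yaw": 0},{"offset": [0,0,0],"yaw": 0},{"offset": [0,0,-10],"yaw": 0},{"offset": [0,0,-20],"yaw": 0},{"offset": [0,0,-30],"yaw": 0},{"offset": [0,0,-35],"yaw": 0},{"offset": [0,0,0],"yaw": 0},{"offset": [0,0,0],"yaw": 0}], "hand": 0}}

```text
time: 26.9
tool_pos: [0.4585, -0.2379, 0.1529]
tool_rot: [3.14, 0.002, 1.686]
contact_force: [-1.3, -0.3, -0.0]
opening: 0.0918
grip_force: 0.0
```

```bash
python3 go.py .6237 -.1685 .15 1.685
```

```text
t 26.9 pos [ 0.4585 -0.2379  0.1529] rot [3.140e+00 2.000e-03 1.686e+00] open 0.0918 F [-1.3 -0.3 -0. ] grip 0.0 q6 -0.74
tool offset mm [ 50.  172.1   3.2]
yaw turn 0.001
```

Emit:
{"api": "send_rows", "payload": {"plan": [{"offset": [7,24,0],"yaw": 0},{"offset": [7,24,0],"yaw": 0},{"offset": [7,24,0],"yaw": 0},{"offset": [7,25,0],"yaw": 0},{"offset": [7,25,0],"yaw": 0},{"offset": [7,25,0],"yaw": 0},{"offset": [8,25,0],"yaw": 0},{"offset": [0,0,0],"yaw": 0},{"offset": [0,0,0],"yaw": 0},{"offset": [0,0,20],"yaw": 0},{"offset": [0,0,20],"yaw": 0},{"offset": [0,0,20],"yaw": 0},{"offset": [0,0,20],"yaw": 0},{"offset": [0,0,15],"yaw": 0},{"offset": [0,0,0],"yaw": 0},{"offset": [0,0,0],"yaw": 0}]}}

```text
time: 28.5
tool_pos: [0.623, -0.1686, 0.0569]
tool_rot: [-3.141, -0.0, 1.685]
contact_force: [0.4, -0.1, -0.4]
opening: 0.0917
grip_force: 0.0
```

Emit:
{"api": "send_rows", "payload": {"plan": [{"offset": [0,0,0],"yaw": 0},{"offset": [0,0,0],"yaw": 0},{"offset": [0,0,0],"yaw": 0},{"offset": [0,0,0],"yaw": 0},{"offset": [0,0,0],"yaw": 0},{"offset": [0,0,0],"yaw": 0},{"offset": [0,0,0],"yaw": 0},{"offset": [0,0,0],"yaw": 0},{"offset": [0,0,0],"yaw": 0},{"offset": [0,0,0],"yaw": 0}], "hand": 1, "squeeze": 25}}

```text
time: 29.5
tool_pos: [0.6235, -0.1682, 0.0568]
tool_rot: [3.141, 0.0, 1.686]
contact_force: [0.8, -0.4, 0.5]
opening: 0.0478
grip_force: 25.0
```

```bash
python3 go.py .449 .133 .15 1.685
```

```text
t 29.5 pos [ 0.6235 -0.1682  0.0568] rot [3.141 0.    1.686] open 0.0478 F [ 0.8 -0.4  0.5] grip 25.0 q6 -0.5
tool offset mm [ 319.3 -138.7  -93.3]
yaw turn 0.001
```

Emit:
{"api": "send_rows", "payload": {"plan": [{"offset": [0,0,-10],"yaw": 0},{"offset": [0,0,-25],"yaw": 0},{"offset": [0,0,-30],"yaw": 0},{"offset": [0,0,-25],"yaw": 0},{"offset": [0,0,-10],"yaw": 0},{"offset": [12,-5,0],"yaw": 0},{"offset": [23,-10,0],"yaw": 0},{"offset": [28,-12,0],"yaw": 0},{"offset": [28,-12,0],"yaw": 0},{"offset": [28,-12,0],"yaw": 0},{"offset": [28,-12,0],"yaw": 0},{"offset": [28,-12,0],"yaw": 0},{"offset": [28,-12,0],"yaw": 0},{"offset": [28,-12,0],"yaw": 0},{"offset": [28,-12,0],"yaw": 0},{"offset": [28,-12,0],"yaw": 0},{"offset": [20,-10,0],"yaw": 0},{"offset": [12,-6,0],"yaw": 0},{"offset": [0,0,0],"yaw": 0},{"offset": [0,0,0],"yaw": 0}]}}

```text
time: 31.5
tool_pos: [0.4489, 0.1323, 0.1567]
tool_rot: [3.141, 0.0, 1.686]
contact_force: [0.5, -0.1, -2.5]
opening: 0.0476
grip_force: 25.0
```

```bash
python3 go.py .449 .133 .061 1.685
```

```text
t 31.5 pos [0.4489 0.1323 0.1567] rot [3.141 0.    1.686] open 0.0476 F [ 0.5 -0.1 -2.5] grip 25.0 q6 0.01
tool offset mm [ 0.7  0.1 95.7]
yaw turn 0.001
```

Emit:
{"api": "send_rows", "payload": {"plan": [{"offset": [1,0,15],"yaw": 0},{"offset": [0,0,20],"yaw": 0},{"offset": [0,0,15],"yaw": 0},{"offset": [0,0,0],"yaw": 0},{"offset": [0,0,0],"yaw": 0}]}}

```text
time: 32.0
tool_pos: [0.4491, 0.133, 0.1068]
tool_rot: [-3.142, 0.0, 1.685]
contact_force: [-0.3, -0.6, -1.4]
opening: 0.0474
grip_force: 25.0
```

Run:
```python
from fit import *
from cell import read_camera
b=read_camera('side');r=read_camera('top')
o=np.hstack([cv2.resize(b[120:230,160:270],(400,400)),cv2.resize(r[150:290,270:410],(400,400))])
cv2.imwrite('pics/g.png',cv2.convertScaleAbs(o,alpha=1.4)[:,:,::-1])
```

```text
(no output)
```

View pics/g.png

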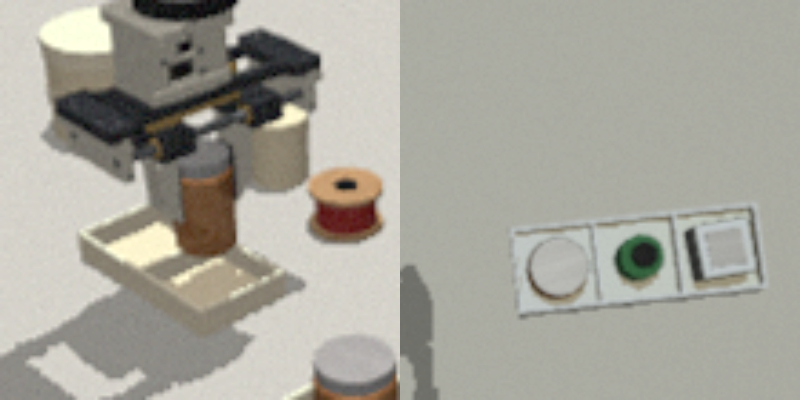

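The long tray is complete and well centred (right half). The tall jar hangs over the near compartment of the short tray.

Emit:
{"api": "send_rows", "payload": {"plan": [{"offset": [0,0,10],"yaw": 0},{"offset": [0,0,12],"yaw": 0},{"offset": [0,0,10],"yaw": 0},{"offset": [0,0,6],"yaw": 0},{"offset": [0,0,3],"yaw": 0},{"offset": [0,0,2],"yaw": 0},{"offset": [0,0,1],"yaw": 0},{"offset": [0,0,0.5],"yaw": 0},{"offset": [0,0,0.5],"yaw": 0},{"offset": [0,0,0.5],"yaw": 0},{"offset": [0,0,0],"yaw": 0},{"offset": [0,0,0],"yaw": 0}]}}

```text
time: 33.3
tool_pos: [0.4485, 0.1337, 0.0613]
tool_rot: [3.141, -0.0, 1.686]
contact_force: [-0.0, -0.2, -2.8]
opening: 0.0475
grip_force: 25.0
```

Emit:
{"api": "send_rows", "payload": {"plan": [{"offset": [0,0,0.5],"yaw": 0},{"offset": [0,0,0.5],"yaw": 0},{"offset": [0,0,0],"yaw": 0},{"offset": [0,0,0],"yaw": 0}]}}

```text
time: 33.7
tool_pos: [0.4486, 0.1337, 0.0607]
tool_rot: [3.141, -0.0, 1.686]
contact_force: [-2.0, -0.3, 5.1]
opening: 0.0477
grip_force: 25.0
```

Emit:
{"api": "send_rows", "payload": {"plan": [{"offset": [0,0,0],"yaw": 0},{"offset": [0,0,0],"yaw": 0},{"offset": [0,0,0],"yaw": 0},{"offset": [0,0,0],"yaw": 0},{"offset": [0,0,0],"yaw": 0},{"offset": [0,0,0],"yaw": 0},{"offset": [0,0,-10],"yaw": 0},{"offset": [0,0,-20],"yaw": 0},{"offset": [0,0,-30],"yaw": 0},{"offset": [0,0,-30],"yaw": 0},{"offset": [0,0,0],"yaw": 0},{"offset": [0,0,0],"yaw": 0}], "hand": 0}}

```text
time: 34.9
tool_pos: [0.4487, 0.1337, 0.1512]
tool_rot: [3.139, -0.0, 1.686]
contact_force: [-0.2, 0.2, -0.3]
opening: 0.0922
grip_force: 0.0
```

```bash
python3 go.py .6015 .269 .06 1.685
```

```text
t 34.9 pos [0.4487 0.1337 0.1512] rot [ 3.139 -0.     1.686] open 0.0922 F [-0.2  0.2 -0.3] grip 0.0 q6 0.01
tool offset mm [116.8 167.1  91.5]
yaw turn 0.001
```

Emit:
{"api": "send_rows", "payload": {"plan": [{"offset": [17,24,0],"yaw": 0},{"offset": [17,24,0],"yaw": 0},{"offset": [17,24,0],"yaw": 0},{"offset": [17,24,0],"yaw": 0},{"offset": [17,24,0],"yaw": 0},{"offset": [17,24,0],"yaw": 0},{"offset": [16,24,0],"yaw": 0},{"offset": [0,0,0],"yaw": 0},{"offset": [0,0,0],"yaw": 0},{"offset": [0,0,20],"yaw": 0},{"offset": [0,0,0],"yaw": 0},{"offset": [0,0,0],"yaw": 0}]}}

```text
time: 36.1
tool_pos: [0.601, 0.2695, 0.1299]
tool_rot: [-3.14, 0.0, 1.685]
contact_force: [1.1, -0.7, 0.7]
opening: 0.0917
grip_force: 0.0
```

```bash
python3 go.py .6025 .2705 .06 1.685
python3 - <<'E'
from fit import *
from cell import read_camera
b=read_camera('side');r=read_camera('top')
o=np.hstack([cv2.resize(b[100:220,160:280],(400,400)),cv2.resize(r[150:290,170:310],(400,400))])
cv2.imwrite('pics/h.png',cv2.convertScaleAbs(o,alpha=1.4)[:,:,::-1])
E
```

```text
t 36.1 pos [0.601  0.2695 0.1299] rot [-3.14   0.     1.685] open 0.0917 F [ 1.1 -0.7  0.7] grip 0.0 q6 0.19
tool offset mm [ 0.9  1.8 69.9]
yaw turn 0.0
```

View pics/h.png

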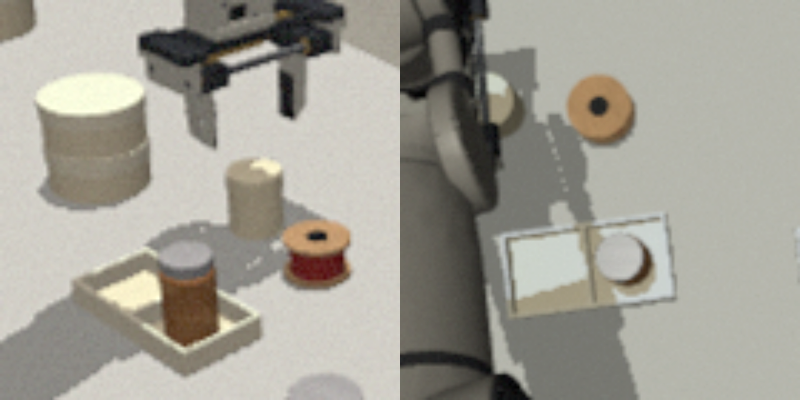

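The tall jar stands in its compartment (right half (623,258)), and the fingers straddle the round box at (253,200) in the left half.

Emit:
{"api": "send_rows", "payload": {"plan": [{"offset": [1,1,20],"yaw": 0},{"offset": [0,0,20],"yaw": 0},{"offset": [0,0,18],"yaw": 0},{"offset": [0,0,12],"yaw": 0},{"offset": [0,0,0],"yaw": 0},{"offset": [0,0,0],"yaw": 0}]}}

```text
time: 36.8
tool_pos: [0.6031, 0.2714, 0.061]
tool_rot: [3.141, -0.0, 1.686]
contact_force: [0.0, 0.8, 0.9]
opening: 0.092
grip_force: 0.0
```

Emit:
{"api": "send_rows", "payload": {"plan": [{"offset": [0,0,0],"yaw": 0},{"offset": [0,0,0],"yaw": 0},{"offset": [0,0,0],"yaw": 0},{"offset": [0,0,0],"yaw": 0},{"offset": [0,0,0],"yaw": 0},{"offset": [0,0,0],"yaw": 0},{"offset": [0,0,0],"yaw": 0},{"offset": [0,0,0],"yaw": 0},{"offset": [0,0,0],"yaw": 0},{"offset": [0,0,0],"yaw": 0}], "hand": 1, "squeeze": 15}}

```text
time: 37.8
tool_pos: [0.6028, 0.2713, 0.0604]
tool_rot: [3.141, -0.0, 1.686]
contact_force: [-0.3, 0.2, 2.6]
opening: 0.056
grip_force: 15.0
```

```bash
python3 go.py .440 .2125 .16 1.685
```

```text
t 37.8 pos [0.6028 0.2713 0.0604] rot [ 3.141 -0.     1.686] open 0.056 F [-0.3  0.2  2.6] grip 15.0 q6 0.19
tool offset mm [ -39.7 -168.4  -99.6]
yaw turn 0.001
```

Emit:
{"api": "send_rows", "payload": {"plan": [{"offset": [0,0,-10],"yaw": 0},{"offset": [0,0,-25],"yaw": 0},{"offset": [0,0,-30],"yaw": 0},{"offset": [0,0,-25],"yaw": 0},{"offset": [-2,-9,0],"yaw": 0},{"offset": [-5,-20,0],"yaw": 0},{"offset": [-6,-25,0],"yaw": 0},{"offset": [-6,-25,0],"yaw": 0},{"offset": [-6,-25,0],"yaw": 0},{"offset": [-6,-25,0],"yaw": 0},{"offset": [-5,-20,0],"yaw": 0},{"offset": [-3,-13,0],"yaw": 0},{"offset": [-1,-6,0],"yaw": 0},{"offset": [0,0,0],"yaw": 0},{"offset": [0,0,15],"yaw": 0},{"offset": [0,0,20],"yaw": 0},{"offset": [0,0,10],"yaw": 0},{"offset": [0,0,0],"yaw": 0},{"offset": [0,0,0],"yaw": 0}]}}

```text
time: 39.7
tool_pos: [0.441, 0.2125, 0.1055]
tool_rot: [3.141, -0.0, 1.686]
contact_force: [-0.2, -0.1, -0.6]
opening: 0.0558
grip_force: 15.0
```

```bash
python3 go.py .440 .2125 .0644 1.685
python3 - <<'E'
from fit import *
from cell import read_camera
b=read_camera('side')
cv2.imwrite('pics/i.png',cv2.convertScaleAbs(cv2.resize(b[110:220,160:270],(500,500)),alpha=1.4)[:,:,::-1])
E
```

```text
t 39.7 pos [0.441  0.2125 0.1055] rot [ 3.141 -0.     1.686] open 0.0558 F [-0.2 -0.1 -0.6] grip 15.0 q6 0.18
tool offset mm [ 0.2 -1.  41.1]
yaw turn 0.001
```

View pics/i.png

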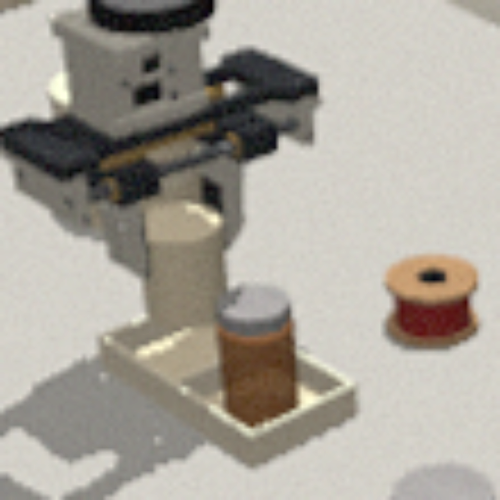

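The round box hangs upright over the free compartment (175,340). Lowering.

Emit:
{"api": "send_rows", "payload": {"plan": [{"offset": [0,-1,10],"yaw": 0},{"offset": [0,0,12],"yaw": 0},{"offset": [0,0,8],"yaw": 0},{"offset": [0,0,5],"yaw": 0},{"offset": [0,0,2],"yaw": 0},{"offset": [0,0,1],"yaw": 0},{"offset": [0,0,1],"yaw": 0},{"offset": [0,0,0.5],"yaw": 0},{"offset": [0,0,0.5],"yaw": 0},{"offset": [0,0,0],"yaw": 0},{"offset": [0,0,0],"yaw": 0}]}}

```text
time: 40.85
tool_pos: [0.4395, 0.2122, 0.0653]
tool_rot: [3.141, -0.0, 1.686]
contact_force: [0.5, -0.5, -1.4]
opening: 0.0554
grip_force: 15.0
```

Emit:
{"api": "send_rows", "payload": {"plan": [{"offset": [0,0,0.5],"yaw": 0},{"offset": [0,0,0.5],"yaw": 0},{"offset": [0,0,0.5],"yaw": 0},{"offset": [0,0,0],"yaw": 0},{"offset": [0,0,0],"yaw": 0}]}}

```text
time: 41.35
tool_pos: [0.4394, 0.2122, 0.0643]
tool_rot: [3.141, -0.0, 1.686]
contact_force: [-1.8, -0.9, 5.4]
opening: 0.0554
grip_force: 15.0
```

Emit:
{"api": "send_rows", "payload": {"plan": [{"offset": [0,0,0],"yaw": 0},{"offset": [0,0,0],"yaw": 0},{"offset": [0,0,0],"yaw": 0},{"offset": [0,0,0],"yaw": 0},{"offset": [0,0,0],"yaw": 0},{"offset": [0,0,0],"yaw": 0},{"offset": [0,0,-10],"yaw": 0},{"offset": [0,0,-20],"yaw": 0},{"offset": [0,0,-30],"yaw": 0},{"offset": [0,0,-40],"yaw": 0},{"offset": [0,0,-40],"yaw": 0},{"offset": [30,0,0],"yaw": 0},{"offset": [40,0,0],"yaw": 0},{"offset": [40,0,0],"yaw": 0},{"offset": [40,0,0],"yaw": 0},{"offset": [40,0,0],"yaw": 0},{"offset": [20,0,0],"yaw": 0},{"offset": [0,0,0],"yaw": 0},{"offset": [0,0,0],"yaw": 0}], "hand": 0}}

```text
time: 43.25
tool_pos: [0.4151, 0.4205, 0.2039]
tool_rot: [-3.141, 0.001, 1.687]
contact_force: [0.3, -0.1, 0.1]
opening: 0.0924
grip_force: 0.0
```

Run:
```python
from fit import *
from cell import read_camera
b=read_camera('side');r=read_camera('top')
o=np.hstack([cv2.resize(b[130:290,170:330],(400,400)),cv2.resize(r[130:330,190:410],(400,400))])
cv2.imwrite('pics/j.png',cv2.convertScaleAbs(o,alpha=1.4)[:,:,::-1])
```

```text
(no output)
```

View pics/j.png

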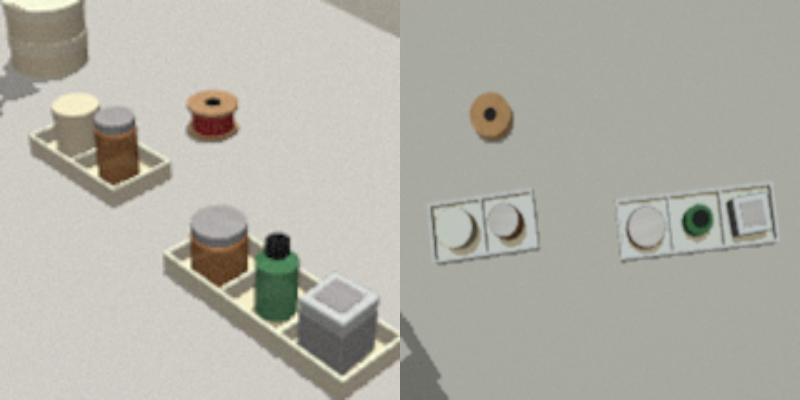

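All five pieces stand upright in their compartments, the trays are flat, the spool and the box stack have not moved, and the arm is clear.

```bash
python3 -c "
from cell import ticket
print(ticket.hand_in())"
```

```text
the job is handed in; nothing more can be done
None
```

Both gift trays are made up and the job is handed in at about 43 s of robot time; the last pictures show all five pieces upright in their compartments, with the spool and box stack in place (the tape dispenser was outside those last crops), and the hand-in returned no verdict.

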